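Draw the tray out from the fixture and nest the second cup in the first

TASK

Draw the steel tray out from beside the black disc fixture: slide it left across the table, without lifting it, until its left wall has come over the yellow line. Then nest the loose bright cup upright in the dark cup that stands in the tray: turn it gently, by feel, until the dogs under its foot drop between those of the orange seat inside and it is fully home, and let go. Do not force the cups, keep the dark one standing in the tray and leave the other things alone.

Things in the scene. Friction and masses are not known exactly. Their poses are not given: they have to be found in the camera images.
- tray: Shallow stainless tray, 133 (x) x 208 (y) x 28 mm, 0.45 kg, loose. Origin under its centre; its long y axis points left, within 0.08 rad at the start. Floor 5 mm above the table; walls 2 to 5 mm thick, inner faces at x = +-58 and y = +-95 mm, tops at 26 mm. The dark cup stands near its middle (y = -20 to 0 mm), a red brush block lies at its -y (right) end; both ride along.
- line: Yellow tape strip stuck flat on the table to the left of the tray, pointing away from the robot: 150 mm (x) by 18 mm (y). Origin at its centre, axes as the world. The left wall is over it when its middle lies from 8 mm short of the strip's centre to 25 mm past it (leftward). A fixed grey disc (50 mm across, 22 mm high) stands on the table some 3 to 4 cm beyond.
- base_cup: Dark steel stacking cup standing in the tray, about 0.35 kg. Origin under the centre of its foot, z up. 70 mm tall; tapers from 43 mm across at 10 mm height to 56 at 48 mm, then a straight collar 63 mm across from 50 to 70 mm; wall 2.5 mm. Under its foot are four dogs on its x and y axes (radius 12 to 20 mm, 8 mm wide, 10 mm tall, gaps between).
- cup: Bright aluminium stacking cup, same shape as the dark one, with foot dogs on its own x and y axes; about 0.18 kg, loose, upright on the table. Origin under the centre of its foot, z up. At a wrong angle its dogs ride on the seat's dogs, origin 39 mm above the dark cup's; at the right one (every 90 degrees, free about 8 degrees either way) it drops to 30 mm: home.
- torch: Bystander: chrome pocket torch with a black end, 107 mm long, 27 mm thick, lying on the table at the robot's right. Origin under its centre. Leave it alone.
- injector: Bystander: grey injector, 170 mm long, 47 mm high, lying at the left. Origin under its centre. Leave it alone.
- seat_top (a point): Centre of the flat top of the orange seat inside the dark cup, 30 mm above that cup's origin, axes as the cup. Four dogs stand up from it (radius 12 to 20 mm, 8 mm wide, 9 mm tall). The seat is stiff but was left turned to any angle, which is not reported here (these axes are the cup's, not the seat's): it must be seen from above or felt.
- cup_collar (a point): Centre of the bright cup's straight collar (63 mm across, 60 mm above its origin, collar from 50 to 70 mm), axes as the cup: the place to grip it. When home the cup's top 30 mm stand clear of the dark rim, with about 2 mm of radial play. It needs only a few newtons; 80 N between the cups, as in a hard bump, counts as forcing.
- tray_left (a point): Point at the top middle of the tray's left wall (tray y = +102 mm), axes as the tray. This lip is best hooked from inside: the floor is free from tray y = +40 to +95 mm, room for fingertips, which then pull the wall left. The tray slides at about 5 N.

How it is judged:
By the outcome, as a careful person would: the job done as asked, in the order asked, and still so for the second after the job is handed in, with the robot touching nothing.
It also fails if it takes over 64 s, if anything falls off the work surface, if the arm or the gripper's body presses on something with over 40 N, if the wrist force passes 120 N, or if a joint passes its speed limit or range.

ROBOT

A 6-joint arm with a two-finger parallel gripper is mounted at the origin on a cart in front of the work surface, level with it; the furniture and walls round the work are solid. World frame = base frame: x ahead of the robot, y to its left, z up, the work surface at z = 0. Lengths are in mm, angles in degrees, forces in N, time in s.
With the tool pointing down it reaches from about 425 to 925 mm from the base axis. Payload 12.5 kg.
Tool frame: the origin (TCP) lies at the very end of the fingers, on their centre line; the grasp point (between the pads) lies 19 mm behind it (hold_point_z is the distance from the TCP to the grasp point, in mm); z points along the fingers, y is the line along which they close (so a half turn about z gives the same grasp; the last joint's range is limited). The gripper opens to 85 mm and grips with 20 to 120 N. Pads are 22 mm wide; open, the fingers measure 114 mm over their backs; the gripper's body (76 mm by 85 mm) begins 54 mm behind the grasp point. The pads swing forward as they close: fully open they stand 13 mm farther back than shut.
Start: joints at [68.319, 28.126, 89.318, -0, 62.55, -6.05], TCP at [168.375, 601.909, 231.327] pointing down, gripper open.
Joint ranges: [-177.58, 177.58], [-47.91, 125.51], [2.72, 160], [-65.01, 245.01], [3.68, 167.84], [-153.87, 153.87]. Speed limits (degrees/s): [127.2, 127.2, 159.86, 180, 180, 180].

INTERFACE

Orientations are given as a 3x3 rotation matrix whose columns are the frame's x, y, z axes.
In Python, from workcell import * gives the robot as it stands.
- The arm moves only by the tool apply_moves, never from a script. Its argument "commands" is a list of rows, each a list of 3 entries, a list of its own where there are three numbers: the shift along the tool's x, y, z in m, then the turn, a rotation vector about the tool's x, y, z in degrees, then the closure, from -1 (fully open) to 1 (shut), so that 0 is half open. In form: [[[dx, dy, dz], [rx, ry, rz], jaw], ...]. A call has 1 to 12 rows; each row is the pose to reach, as a shift and turn from the pose commanded when the call began, along the tool's axes at that moment; what a row does not reach only later rows make up. A row lasts 1/12 s, in which the tool goes at most 41.7 mm and 7.16 degrees, less where a joint would pass 70% of its speed; a pose out of reach is approached as far as the arm can. A call with a gripper value outside its range is refused whole. The fingers move at their own pace and stop on an object; "newtons" is the grip in N (left out, the last holds). Time passes only in rows, so rows that repeat a pose let the fingers close. It gives the time, the measured TCP pose, the force, the opening and the grip force at its end, in the units of the state.
- get_state(): the state, without advancing time (a new reading comes with each control period).
- capture(name): name is "scene" or "top" or "wrist"; returns the picture (420x560x3 uint8, red, green, blue); there is no depth.
- camera_model(name): a dict with "vfov" (degrees; the focal length in pixels is half the picture's height over the tangent of half this angle, whatever the lens; pixels are square), "cx", "cy" (the principal point, pixels), "dist" ([k1, k2, p1, p2, k3] as OpenCV has them; the pictures are not rectified), "origin" and "orientation" of the camera in the world. Camera axes: x right, y down, z forward; pixel columns grow to the right and rows downward; lengths in mm; the calibration is good to about 2 mm. A picture is of the moment at which its call begins: read the wrist's pose just before it. camera_model takes no time and is no camera call; for the wrist camera it gives the pose at the moment of the call.
- close_job(): hands the job in; it is judged then, once.
The state is a dict: "time_s": time; "joint_pos": joint angles; "qvel": joint speeds; "tau": joint torques, N m; "ee_pos": TCP position; "tool_rot": TCP orientation; "ft_force": force on the tool from outside, world axes, zero at the start; "ft_torque": the same for the moment, N m; "grip_width": finger opening in mm; "finger_force": force on a finger pad.
Only numpy, scipy, OpenCV 4.12 (cv2) and the standard library are available. Lean on these libraries where they do the work, as an engineer would, in place of code of your own. Each camera call takes 0.05 s, during which the arm holds its last target. There are 200 camera calls.

## Working session

There is one attempt and no reset: what is moved stays moved. The work goes in short steps, Python scripts to look and compute and a tool call to move; the robot and the scene stay as the last step left them, time stands still between calls to the robot, and variables do not carry over. Pictures are saved under pics/ and viewed, at most 10 in all, crops included, and the job is handed in when it is done.

Besides the shell and the picture viewer there is one more tool, called as name(argument=value, ...) on one line, values as JSON. apply_moves: Moves the arm, as the interface text tells. Its arguments: {"type":"object","properties":{"commands":{"type":"array","items":{"type":"array"}},"newtons":{"type":"number"}},"required":["commands"]}

```bash
mkdir -p pics; ls
cat > h.py <<'E'
import numpy as np, cv2
from workcell import *
def K(m):
    f=210/np.tan(np.radians(m["vfov"]/2)); return np.array([[f,0,m["cx"]],[0,f,m["cy"]],[0,0,1]])
def cast(m,px,z):
    p=cv2.undistortPoints(np.array(px,float).reshape(-1,1,2),K(m),np.array(m["dist"],float)).reshape(-1,2)
    d=np.c_[p,np.ones(len(p))]@np.array(m["orientation"]).T; o=np.array(m["origin"],float)
    return o+d*((z-o[2])/d[:,2])[:,None]
def proj(m,P):
    R=np.array(m["orientation"]).T; t=-R@np.array(m["origin"],float)
    return cv2.projectPoints(np.array(P,float).reshape(-1,1,3),cv2.Rodrigues(R)[0],t,K(m),np.array(m["dist"],float))[0].reshape(-1,2)
def shot(n,f):
    m=camera_model(n); im=capture(n); np.savez("pics/"+f+".npz",im=im); cv2.imwrite("pics/"+f+".png",im[:,:,::-1]); return m,im
E
python3 - <<'E'
from h import *
m,t=shot("top","top0"); m2,s=shot("scene","sc0")
print({k:np.round(v,3).tolist() for k,v in m.items()}); print({k:np.round(v,3).tolist() for k,v in m2.items()})
st=get_state(); print(np.round(st["tool_rot"],3).tolist(), st["time_s"], st["grip_width"], st.get("hold_point_z"))
m=camera_model("wrist"); print({k:np.round(v,3).tolist() for k,v in m.items()})
E
```

```text
pics
{'vfov': 49.893, 'cx': 276.305, 'cy': 204.135, 'dist': [-0.131, 0.0, 0.0, 0.0, 0.0], 'origin': [325.765, 179.008, 1157.514], 'orientation': [[0.01, -0.997, 0.083], [-0.999, -0.013, -0.03], [0.031, -0.083, -0.996]]}
{'vfov': 51.71, 'cx': 280.018, 'cy': 202.851, 'dist': [-0.056, 0.0, 0.0, 0.0, 0.0], 'origin': [26.684, -578.298, 629.238], 'orientation': [[0.884, -0.27, 0.382], [-0.467, -0.475, 0.746], [-0.02, -0.837, -0.546]]}
[[-0.963, 0.269, -0.0], [0.269, 0.963, -0.001], [0.0, -0.001, -1.0]] 0.1 85.25467894283317 None
{'vfov': 65.932, 'cx': 278.296, 'cy': 213.364, 'dist': [-0.033, 0.0, 0.0, 0.0, 0.0], 'origin': [90.878, 624.269, 374.271], 'orientation': [[0.271, 0.914, 0.303], [0.963, -0.257, -0.086], [-0.001, 0.315, -0.949]]}
```

View pics/top0.png

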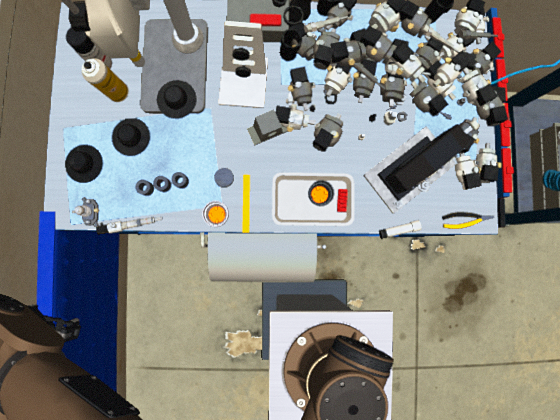

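View pics/sc0.png

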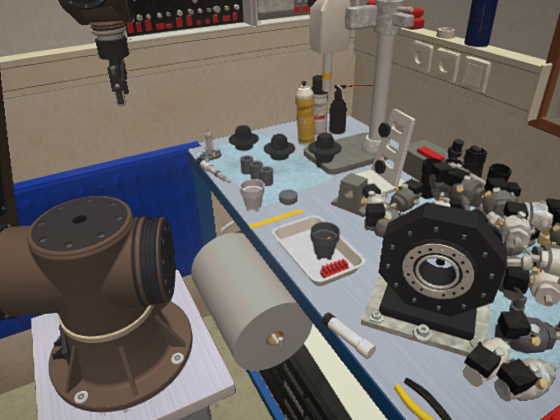

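The top view shows the tray at about (314,199), the dark cup at (320,194), the bright cup at (216,214), the yellow line at column 246 and the grey disc at (224,177). The injector is at (130,226) and the torch at (402,229). The scene view agrees. Next I measure these.

Run:
```python
from h import *
m=camera_model("top"); t=np.load("pics/top0.npz")["im"]; hsv=cv2.cvtColor(t,cv2.COLOR_RGB2HSV)
def comps(mask,box,n=2):
    x0,y0,x1,y1=box; k=np.zeros(mask.shape,np.uint8); k[y0:y1,x0:x1]=mask[y0:y1,x0:x1]
    c,_=cv2.findContours(k,cv2.RETR_EXTERNAL,cv2.CHAIN_APPROX_NONE); return sorted(c,key=cv2.contourArea)[::-1][:n]
y=cv2.inRange(hsv,(22,150,120),(35,255,255))
c=comps(y,(235,165,260,240),1)[0]; r=cv2.minAreaRect(c); print("line",r,cast(m,cv2.boxPoints(r),0)[:,:2].round(0).tolist(),cast(m,[r[0]],0).round(1))
o=cv2.inRange(hsv,(8,150,100),(22,255,255))
for b in [(200,200,232,230),(300,175,335,210)]:
    for q in comps(o,b,1):
        (cx,cy),rad=cv2.minEnclosingCircle(q); print("orange",cx,cy,rad,cast(m,[(cx,cy)],30).round(1))
d=cv2.inRange(hsv,(0,0,0),(180,255,75))
q=comps(d,(298,172,338,212),1)[0]; (cx,cy),rad=cv2.minEnclosingCircle(q); print("dark",cx,cy,rad,cast(m,[(cx,cy)],75).round(1))
cv2.imwrite("pics/crop.png",cv2.resize(t[160:245,80:430,::-1],None,fx=2.28,fy=2.28,interpolation=cv2.INTER_CUBIC))
```

```text
line ((246.0, 203.5), (57.0, 6.0), 90.0) [[497.0, 231.0], [497.0, 215.0], [350.0, 213.0], [350.0, 229.0]] [[422.8 222.    0. ]]
orange 216.5 214.1666717529297 8.579793930053711 [[392.6 294.1  30. ]]
orange 319.2727355957031 194.0 8.825773239135742 [[446.7  36.7  30. ]]
dark 320.875 192.5625 11.977455139160156 [[445.4  38.5  75. ]]
```

View pics/crop.png

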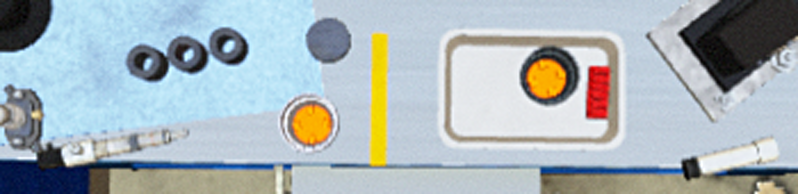

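The crop shows the tray's outer edges at about crop columns 439–627 and rows 28–148, which is image columns 272.5–355 and rows 172–225.

```bash
cat >> h.py <<'E'
def goto(P,yaw=None,st=None):
    """shift (m) in tool axes and turn about tool z (deg) to reach P with tool y at yaw"""
    st=st or get_state(); R=np.array(st["tool_rot"]); d=R.T@(np.array(P,float)-np.array(st["ee_pos"]))/1000
    cur=np.degrees(np.arctan2(R[1,1],R[0,1])); turn=0 if yaw is None else -(yaw-cur)
    print("shift",d.round(4).tolist(),"turn z",round(turn,2),"yaw",round(cur,2),"tilt",R[:,2].round(4).tolist())
E
python3 - <<'E'
from h import *
m=camera_model("top")
print(cast(m,[(272.5,198.5),(355,198.5),(314,172.3),(314,225),(272.5,180),(272.5,217)],28).round(0).tolist())
print("cup",cast(m,[(216,214)],70).round(0).tolist(),"disc",cast(m,[(224,177)],22).round(0).tolist())
goto([438,118,140],90); goto([438,118,12],90)
E
```

```text
[[434.0, 155.0, 28.0], [437.0, -55.0, 28.0], [502.0, 50.0, 28.0], [368.0, 50.0, 28.0], [481.0, 155.0, 28.0], [387.0, 154.0, 28.0]]
cup [[391.0, 291.0, 70.0]] disc [[488.0, 278.0, 22.0]]
shift [-0.3901, -0.3931, 0.0911] turn z -15.63 yaw 74.37 tilt [-0.0004, -0.0009, -1.0]
shift [-0.3901, -0.393, 0.2191] turn z -15.63 yaw 74.37 tilt [-0.0004, -0.0009, -1.0]
```

apply_moves(commands=[[[-0.39,-0.39,0.05],[0,0,-15.6],1],[[-0.39,-0.39,0.05],[0,0,-15.6],1],[[-0.39,-0.39,0.05],[0,0,-15.6],1],[[-0.39,-0.39,0.05],[0,0,-15.6],1],[[-0.39,-0.39,0.05],[0,0,-15.6],1],[[-0.39,-0.39,0.05],[0,0,-15.6],1],[[-0.39,-0.39,0.05],[0,0,-15.6],1],[[-0.39,-0.39,0.05],[0,0,-15.6],1],[[-0.39,-0.39,0.05],[0,0,-15.6],1],[[-0.39,-0.39,0.05],[0,0,-15.6],1],[[-0.39,-0.39,0.05],[0,0,-15.6],1],[[-0.39,-0.39,0.05],[0,0,-15.6],1]])

```text
time_s: 1.1
ee_pos: [412.9, 166.2, 186.0]
tool_rot: [[-1.0, 0.0, -0.0], [0.0, 1.0, 0.0], [0.0, 0.0, -1.0]]
ft_force: [1.0, 1.5, -0.1]
grip_width: -0.4
finger_force: 0.0
```

apply_moves(commands=[[[-0.025,-0.044,0.06],[0,0,0],1],[[-0.025,-0.044,0.06],[0,0,0],1],[[-0.025,-0.044,0.06],[0,0,0],1],[[-0.025,-0.044,0.06],[0,0,0],1],[[-0.025,-0.044,0.06],[0,0,0],1]])

```text
time_s: 1.52
ee_pos: [437.4, 124.4, 126.4]
tool_rot: [[-1.0, 0.001, -0.0], [0.001, 1.0, 0.0], [0.0, 0.0, -1.0]]
ft_force: [-1.3, -0.5, 0.2]
grip_width: -0.1
finger_force: 0.0
```

Run:
```python
from h import *
m,w=shot("wrist","w1"); goto([438,122,12],90)
print(proj(m,[(438,122,5),(436,152,26),(445.5,70,75)]).round(0).tolist())
```

```text
shift [-0.0005, -0.0028, 0.1149] turn z 0.0 yaw 90.0 tilt [0.0008, 0.0002, -1.0]
[[275.0, 206.0], [313.0, 211.0], [195.0, 248.0]]
```

View pics/w1.png

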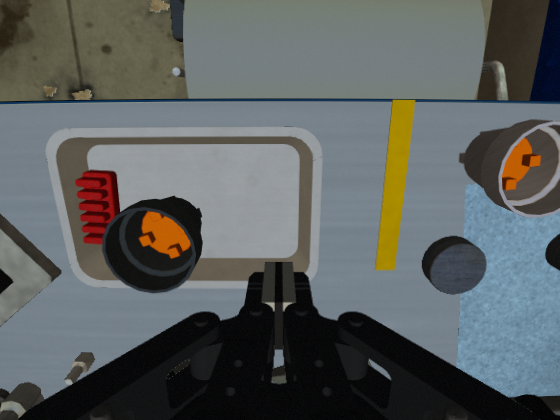

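The wrist view shows the tray with its left wall at about column 315, the closed fingers at (278,270), the dark cup at (155,245), the yellow line at column 395 and the bright cup at (515,165). The fingertips have free floor below them.

apply_moves(commands=[[[0,0.0,0.05],[0,0,0],1],[[0,0.0,0.09],[0,0,0],1],[[0,0.0,0.105],[0,0,0],1],[[0,0.0,0.112],[0,0,0],1],[[0,0,0.112],[0,0,0],1],[[0,0.0,0.112],[0,0,0],1]])

```text
time_s: 2.07
ee_pos: [437.9, 124.8, 15.3]
tool_rot: [[-1.0, -0.001, 0.001], [-0.001, 1.0, 0.0], [-0.001, 0.0, -1.0]]
ft_force: [-0.3, 0.7, -0.3]
grip_width: 0.2
finger_force: 0.0
```

apply_moves(commands=[[[0,0.002,0],[0,0,0],1],[[0,0.004,0],[0,0,0],1],[[0,0.006,0],[0,0,0],1],[[0,0.009,0],[0,0,0],1],[[0,0.012,0],[0,0,0],1],[[0,0.015,0],[0,0,0],1],[[0,0.018,0],[0,0,0],1],[[0,0.022,0],[0,0,0],1],[[0,0.026,0],[0,0,0],1],[[0,0.03,0],[0,0,0],1],[[0,0.034,0],[0,0,0],1],[[0,0.038,0],[0,0,0],1]])

```text
time_s: 3.07
ee_pos: [437.5, 162.1, 14.4]
tool_rot: [[-1.0, 0.0, -0.0], [0.0, 1.0, -0.0], [0.0, -0.0, -1.0]]
ft_force: [0.1, -7.9, 5.0]
grip_width: -0.2
finger_force: 4.3
```

apply_moves(commands=[[[0,0.004,0],[0,0,0],1],[[0,0.008,0],[0,0,0],1],[[0,0.012,0],[0,0,0],1],[[0,0.016,0],[0,0,0],1],[[0,0.02,0],[0,0,0],1],[[0,0.023,0],[0,0,0],1],[[0,0.026,0],[0,0,0],1],[[0,0.028,0],[0,0,0],1],[[0,0.03,0],[0,0,0],1],[[0,0.03,0],[0,0,0],1]])

```text
time_s: 3.9
ee_pos: [437.4, 192.2, 14.4]
tool_rot: [[-1.0, 0.0, -0.0], [0.0, 1.0, -0.0], [0.0, -0.0, -1.0]]
ft_force: [0.3, -5.3, 3.5]
grip_width: 0.0
finger_force: 2.5
```

Run:
```python
from h import *
m,w=shot("wrist","w2")
y=cv2.inRange(cv2.cvtColor(w,cv2.COLOR_RGB2HSV),(22,150,90),(35,255,255)); c=max(cv2.findContours(y,0,1)[0],key=cv2.contourArea)
b=cv2.boxPoints(cv2.minAreaRect(c)); print(cast(m,b,0).round(0)[:,:2].tolist())
```

```text
[[473.0, 211.0], [350.0, 215.0], [352.0, 233.0], [475.0, 233.0]]
```

View pics/w2.png

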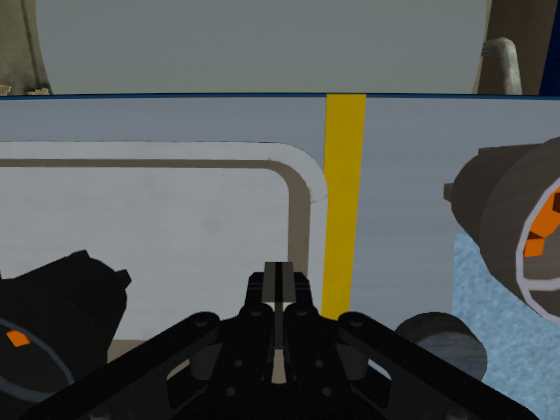

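The lip's outer edge, about column 326 at row 210, just reaches the strip's right edge. The cup is still standing in the tray.

Run:
```python
from h import *
m=camera_model("wrist")
print(cast(m,[(326,215),(309,215)],27).round(1).tolist(), cast(m,[(326,215),(362,215)],0).round(1).tolist())
```

```text
[[401.2, 213.0, 27.0], [401.2, 205.8, 27.0]] [[410.3, 217.2, 0.0], [410.4, 235.8, 0.0]]
```

apply_moves(commands=[[[0,0.003,0],[0,0,0],1],[[0,0.006,0],[0,0,0],1],[[0,0.01,0],[0,0,0],1],[[0,0.014,0],[0,0,0],1],[[0,0.017,0],[0,0,0],1],[[0,0.02,0],[0,0,0],1],[[0,0.021,0],[0,0,0],1],[[0,0.021,0],[0,0,0],1],[[0,0.018,0],[0,0,0],1],[[0,0.014,0],[0,0,0],1]])

```text
time_s: 4.78
ee_pos: [437.5, 206.3, 14.1]
tool_rot: [[-1.0, 0.0, 0.0], [0.0, 1.0, 0.0], [-0.0, 0.0, -1.0]]
ft_force: [-0.0, -0.0, -0.8]
grip_width: 0.1
finger_force: 0.0
```

apply_moves(commands=[[[0,-0.001,-0.02],[0,0,0],1],[[0,-0.001,-0.05],[0,0,0],1],[[0,-0.001,-0.09],[0,0,0],1],[[0,-0.001,-0.13],[0,0,0],1],[[0,0.06,-0.16],[0,0,7],-1],[[0,0.09,-0.165],[0,0,14],-1],[[0.02,0.09,-0.165],[0,0,20],-1],[[0.02,0.09,-0.165],[0,0,20],-1],[[0.02,0.09,-0.165],[0,0,20],-1]])

```text
time_s: 5.53
ee_pos: [416.8, 296.8, 179.4]
tool_rot: [[-0.941, 0.34, 0.0], [0.34, 0.941, 0.0], [-0.0, 0.0, -1.0]]
ft_force: [0.1, 0.2, 0.1]
grip_width: 60.5
finger_force: 0.0
```

Run:
```python
from h import *
m,t=shot("top","top1"); mw,w=shot("wrist","w3"); goto([391,292,40])
cv2.imwrite("pics/both.png",np.hstack([t[140:250,60:400],w[::1,::1][0:110,0:1].repeat(1,1)])[:,:,::-1])
a=cv2.resize(t[150:245,170:370,::-1],None,fx=3,fy=3,interpolation=cv2.INTER_CUBIC); b=cv2.resize(w[:,:,::-1],(400,300))
c=np.zeros((590,600,3),np.uint8); c[:285]=a; c[290:,:400]=b; cv2.imwrite("pics/both.png",c)
```

```text
shift [0.0237, -0.0125, 0.1389] turn z 0 yaw 70.08 tilt [-0.0004, -0.0002, -1.0]
```

View pics/both.png

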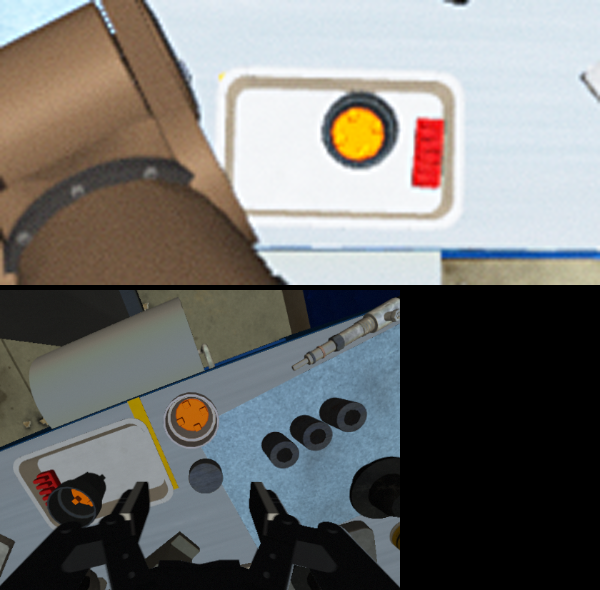

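The top crop shows the tray's left wall over the strip, with the dark cup at crop (360,130). The wrist inset shows the bright cup at inset (191,130), about (267,182) full size. Next I refine both cup centres and check the wall.

Run:
```python
from h import *
st=get_state(); m=camera_model("wrist"); w=np.load("pics/w3.npz")["im"]; hsv=cv2.cvtColor(w,cv2.COLOR_RGB2HSV)
o=cv2.inRange(hsv,(5,150,80),(22,255,255)); o=cv2.morphologyEx(o,cv2.MORPH_CLOSE,np.ones((7,7)))
for c in sorted(cv2.findContours(o,0,1)[0],key=cv2.contourArea)[::-1][:2]:
    e=cv2.fitEllipse(c); print("orange",np.round(e[0],1),np.round(e[1],1),cast(m,[e[0]],30).round(1))
# bright rim: sample pixels whose z=70 back-projection is at r~31.5 of a circle -> light ring
g=w.min(2)>150; ys,xs=np.nonzero(g); s=(abs(xs-267)<50)&(abs(ys-182)<50)
P=cast(m,np.c_[xs[s],ys[s]],70)[:,:2]; c0=np.array([391,292.])
from scipy.optimize import least_squares
k=np.abs(np.linalg.norm(P-c0,axis=1)-30)<8; Q=P[k]
r=least_squares(lambda p:np.hypot(Q[:,0]-p[0],Q[:,1]-p[1])-p[2],[*c0,30],loss="soft_l1"); print("rim",len(Q),r.x.round(1),np.abs(r.fun).mean().round(2))
y=cv2.inRange(hsv,(22,120,60),(35,255,255)); c=max(cv2.findContours(y,0,1)[0],key=cv2.contourArea)
print("tape",cast(m,c.reshape(-1,2)[::max(1,len(c)//10)],0)[:,:2].round(0).tolist())
mt=camera_model("top"); print("lip",cast(mt,[(244,195),(250,195)],27).round(1).tolist())
t=np.load("pics/top1.npz")["im"]; ht=cv2.cvtColor(t,cv2.COLOR_RGB2HSV)
k=np.zeros(t.shape[:2],np.uint8); d=cv2.inRange(ht,(0,0,0),(180,255,75)); k[170:215,270:310]=d[170:215,270:310]
c=max(cv2.findContours(k,0,1)[0],key=cv2.contourArea); print("dark",cv2.minEnclosingCircle(c),cast(mt,[cv2.minEnclosingCircle(c)[0]],75).round(1))
```

```text
orange [268.5 174.6] [44.9 45.6] [[395. 295.  30.]]
orange [111.7 291.3] [17.9 33.9] [[454.4  97.2  30. ]]
rim 19 [390.6 297.   25.6] 0.84
tape [[352.0, 230.0], [365.0, 214.0], [392.0, 225.0], [423.0, 225.0], [456.0, 224.0], [491.0, 224.0], [484.0, 231.0], [450.0, 232.0], [417.0, 232.0], [386.0, 231.0], [357.0, 231.0]]
lip [[441.9, 226.3, 27.0], [442.1, 211.2, 27.0]]
dark ((289.5, 193.5), 10.12432861328125) [[442.1 114.7  75. ]]
```

The wall middle is at about y = 226–228 and the strip's centre at about 223, so the draw is done. Before gripping the bright cup, I take a close look at the dark cup.

apply_moves(commands=[[[-0.1,-0.155,-0.02],[0,0,0],-1],[[-0.1,-0.155,-0.02],[0,0,0],-1],[[-0.1,-0.155,-0.02],[0,0,0],-1],[[-0.1,-0.155,-0.02],[0,0,0],-1],[[-0.1,-0.155,-0.02],[0,0,0],-1],[[-0.1,-0.155,-0.02],[0,0,0],-1],[[-0.1,-0.155,-0.02],[0,0,0],-1]])

```text
time_s: 6.22
ee_pos: [458.7, 114.5, 198.9]
tool_rot: [[-0.939, 0.345, -0.001], [0.345, 0.939, 0.0], [0.001, -0.0, -1.0]]
ft_force: [-0.8, 0.5, -0.2]
grip_width: 85.9
finger_force: 0.0
```

Run:
```python
from h import *
m,w=shot("wrist","w4"); print(get_state()["ee_pos"].__repr__() if 0 else np.round(get_state()["ee_pos"],1))
u=proj(m,[(445,113,75)])[0]; print(u.round(0)); x,y=int(u[0]),int(u[1]); x0,y0=max(0,x-110),max(0,y-110)
print(x0,y0); cv2.imwrite("pics/w4c.png",cv2.resize(w[y0:y0+190,x0:x0+220,::-1],None,fx=3,fy=3))
```

```text
[458.4 115.5 198.8]
[270. 191.]
160 80
```

View pics/w4c.png

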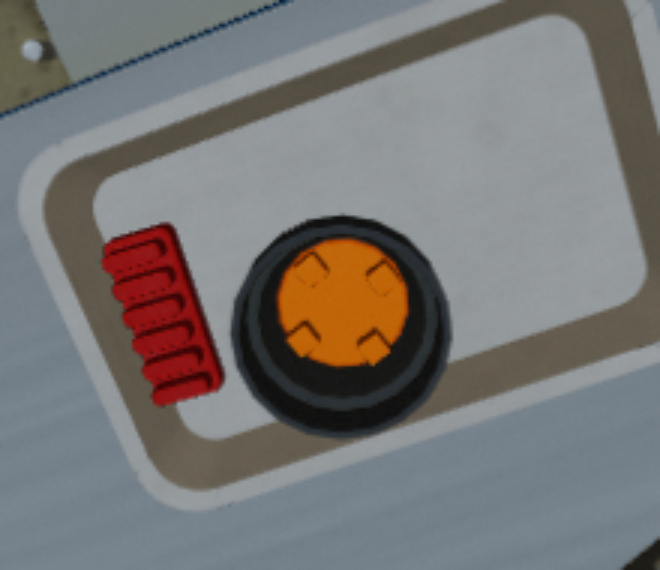

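In the crop the dark cup's rim is centred at (342,327) and the orange seat at (343,302). The dogs are at (312,268), (385,275), (374,345) and (302,340).

Run:
```python
from h import *
m=camera_model("wrist"); f=lambda L:np.array(L)/3+[160,80]
print(cast(m,f([(342,327)]),75).round(1),cast(m,f([(343,302)]),35).round(1))
d=cast(m,f([(312,268),(385,275),(374,345),(302,340)]),44)[:,:2]; c=d.mean(0); print(c,np.degrees(np.arctan2(*(d-c).T[::-1])).round(0))
r=cast(m,f([(232,327),(452,327),(342,215),(342,438)]),75)[:,:2]; print(r.round(1).tolist(),r.mean(0))
goto([394,294.5,130]); goto([394,294.5,41])
```

```text
[[444.5 117.4  75. ]] [[446.1 116.6  35. ]]
[445.86009938 116.84352184] [-163.  108.   18.  -71.]
[[433.8, 88.1], [455.3, 146.6], [415.0, 128.3], [475.9, 105.7]] [445.00111841 117.17941266]
shift [0.122, 0.1459, 0.0689] turn z 0 yaw 69.89 tilt [-0.0007, 0.0001, -1.0]
shift [0.1219, 0.1459, 0.1579] turn z 0 yaw 69.89 tilt [-0.0007, 0.0001, -1.0]
```

apply_moves(commands=[[[0.122,0.146,0.04],[0,0,0],-1],[[0.122,0.146,0.04],[0,0,0],-1],[[0.122,0.146,0.04],[0,0,0],-1],[[0.122,0.146,0.04],[0,0,0],-1],[[0.122,0.146,0.04],[0,0,0],-1],[[0.122,0.146,0.06],[0,0,0],-1],[[0.122,0.146,0.069],[0,0,0],-1],[[0.122,0.146,0.069],[0,0,0],-1],[[0.122,0.146,0.069],[0,0,0],-1]])

```text
time_s: 7.02
ee_pos: [393.6, 295.0, 129.9]
tool_rot: [[-0.94, 0.342, -0.001], [0.342, 0.94, -0.001], [0.001, -0.001, -1.0]]
ft_force: [-0.2, -0.1, 0.7]
grip_width: 85.7
finger_force: 0.0
```

Run:
```python
from h import *
m,w=shot("wrist","w5"); print(np.round(get_state()["ee_pos"],1)); goto([394,294.5,41])
u=proj(m,[(394,294.5,70)])[0]; print(u.round(0)); x,y=int(u[0]),int(u[1]); x0,y0=max(0,x-130),max(0,y-95)
print(x0,y0); cv2.imwrite("pics/w5c.png",cv2.resize(w[y0:y0+190,x0:x0+260,::-1],None,fx=3,fy=3))
```

```text
[394.  294.9 130.4]
shift [-0.0001, -0.0004, 0.0894] turn z 0 yaw 69.95 tilt [-0.0002, -0.0001, -1.0]
[277. 233.]
146 137
```

View pics/w5c.png

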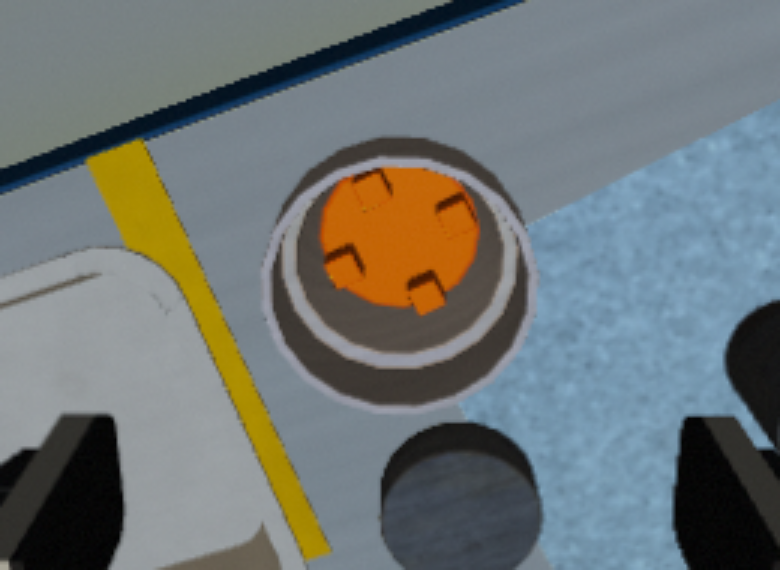

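The bright rim is centred at crop (399,284), which is within 1 mm of the point under the gripper. Descending and gripping.

apply_moves(commands=[[[-0.001,0,0.03],[0,0,0],-1],[[-0.001,0,0.06],[0,0,0],-1],[[-0.001,0,0.08],[0,0,0],-1],[[-0.001,0,0.089],[0,0,0],-1],[[-0.001,0,0.089],[0,0,0],-1],[[-0.001,0,0.089],[0,0,0],0.2],[[-0.001,0,0.089],[0,0,0],0.2],[[-0.001,0,0.089],[0,0,0],0.2],[[-0.001,0,0.089],[0,0,0],0.2],[[-0.001,0,0.089],[0,0,0],0.2]], newtons=25)

```text
time_s: 7.9
ee_pos: [395.4, 295.2, 42.7]
tool_rot: [[-0.94, 0.343, 0.002], [0.343, 0.94, 0.001], [-0.002, 0.002, -1.0]]
ft_force: [-0.2, -2.2, 8.5]
grip_width: 62.5
finger_force: 26.8
```

apply_moves(commands=[[[0,0,-0.02],[0,0,0],0.2],[[0,0,-0.06],[0,0,0],0.2],[[0,0,-0.1],[0,0,0],0.2],[[-0.02,-0.03,-0.1],[0,0,0],0.2],[[-0.04,-0.06,-0.1],[0,0,0],0.2],[[-0.06,-0.09,-0.1],[0,0,0],0.2],[[-0.08,-0.115,-0.1],[0,0,0],0.2],[[-0.095,-0.135,-0.1],[0,0,0],0.2],[[-0.108,-0.15,-0.1],[0,0,0],0.2],[[-0.108,-0.15,-0.1],[0,0,0],0.2],[[-0.108,-0.15,-0.1],[0,0,0],0.2]])

```text
time_s: 8.82
ee_pos: [445.1, 116.2, 141.8]
tool_rot: [[-0.939, 0.345, 0.001], [0.345, 0.939, 0.0], [-0.001, 0.001, -1.0]]
ft_force: [0.5, 0.5, -1.8]
grip_width: 62.4
finger_force: 29.4
```

Run:
```python
from h import *
print(np.round(get_state()["joint_pos"],1)); m,s=shot("scene","sc2"); m2,t=shot("top","top2"); goto([445.5,117,82])
u=proj(m,[(445,117,100)])[0].astype(int); v=proj(m2,[(445,117,110)])[0].astype(int); print(u,v)
a=cv2.resize(s[u[1]-75:u[1]+75,u[0]-50:u[0]+50],None,fx=4,fy=4); b=cv2.resize(t[v[1]-37:v[1]+38,v[0]-25:v[0]+25],None,fx=8,fy=8)
mw,w=shot("wrist","w6"); q=mw and proj(mw,[(445.5,117,75)]); print(q.round(0))
c=cv2.resize(w,(400,300)); d=np.zeros((600,400,3),np.uint8); d[:300]=c
cv2.imwrite("pics/chk.png",np.hstack([a,d])[:,:,::-1])
```

```text
[  6.4  22.4 117.6   0.   40.  -63.5]
shift [-0.0009, -0.0, 0.0596] turn z 0 yaw 69.97 tilt [0.0005, 0.0002, -1.0]
[304 202] [289 190]
[[277. 229.]]
```

View pics/chk.png

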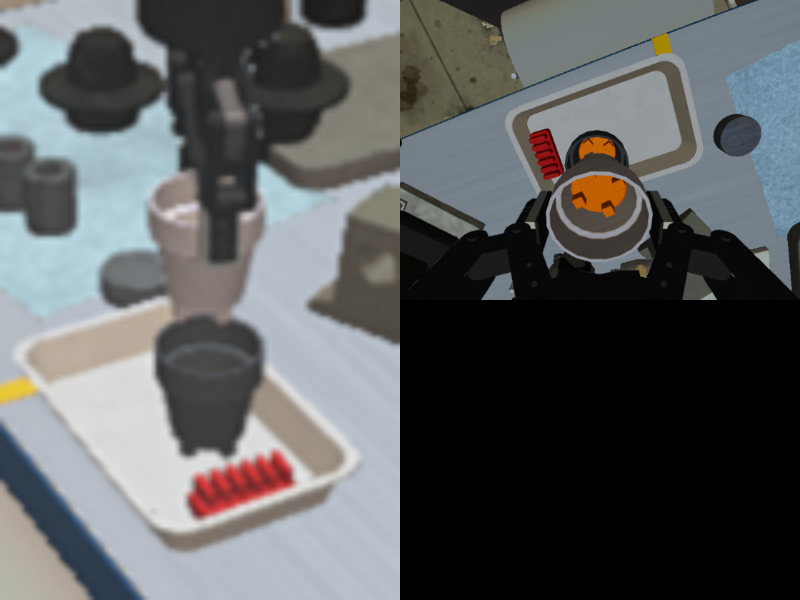

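The held bright cup hangs upright above the dark cup, with the fingertips just below its collar. Lowering now.

apply_moves(commands=[[[-0.0005,0,0.015],[0,0,0],0.2],[[-0.0005,0,0.025],[0,0,0],0.2],[[-0.0005,0,0.034],[0,0,0],0.2],[[-0.0005,0,0.042],[0,0,0],0.2],[[-0.0005,0,0.047],[0,0,0],0.2],[[-0.0005,0,0.047],[0,0,0],0.2]])

```text
time_s: 9.47
ee_pos: [444.9, 117.1, 93.3]
tool_rot: [[-0.94, 0.342, -0.001], [0.342, 0.94, -0.0], [0.001, -0.001, -1.0]]
ft_force: [-0.4, -0.2, -2.8]
grip_width: 62.6
finger_force: 29.4
```

apply_moves(commands=[[[0,0,0.001],[0,0,0],0.2],[[0,0,0.002],[0,0,0],0.2],[[0,0,0.003],[0,0,0],0.2],[[0,0,0.003],[0,0,0],0.2]])

```text
time_s: 9.8
ee_pos: [445.4, 116.8, 91.3]
tool_rot: [[-0.94, 0.343, 0.0], [0.343, 0.94, 0.0], [-0.0, 0.0, -1.0]]
ft_force: [-0.8, 0.1, -2.0]
grip_width: 61.9
finger_force: 29.4
```

apply_moves(commands=[[[0,0,0.001],[0,0,0],0.2],[[0,0,0.002],[0,0,0],0.2],[[0,0,0.002],[0,0,0],0.2]])

```text
time_s: 10.05
ee_pos: [445.3, 116.8, 89.1]
tool_rot: [[-0.94, 0.342, 0.0], [0.342, 0.94, 0.0], [-0.0, 0.0, -1.0]]
ft_force: [-0.4, -0.1, -2.4]
grip_width: 62.4
finger_force: 29.4
```

apply_moves(commands=[[[0,0,0.001],[0,0,0],0.2],[[0,0,0.002],[0,0,0],0.2],[[0,0,0.002],[0,0,0],0.2]])

```text
time_s: 10.3
ee_pos: [445.3, 116.8, 87.0]
tool_rot: [[-0.939, 0.343, -0.0], [0.343, 0.939, 0.0], [0.0, 0.0, -1.0]]
ft_force: [0.3, -0.7, -2.6]
grip_width: 62.0
finger_force: 29.4
```

apply_moves(commands=[[[0,0,0.001],[0,0,0],0.2],[[0,0,0.001],[0,0,0],0.2],[[0,0,0.001],[0,0,0],0.2]])

```text
time_s: 10.55
ee_pos: [445.6, 116.9, 86.6]
tool_rot: [[-0.94, 0.343, 0.001], [0.343, 0.94, 0.0], [-0.001, 0.001, -1.0]]
ft_force: [-1.5, 0.1, 6.7]
grip_width: 62.2
finger_force: 30.0
```

apply_moves(commands=[[[0,0,0.001],[0,0,0],0.2],[[0,0,0.001],[0,0,0],0.2],[[0,0,0.001],[0,0,0],0.2]])

```text
time_s: 10.8
ee_pos: [445.9, 116.8, 86.3]
tool_rot: [[-0.94, 0.342, 0.002], [0.342, 0.94, 0.0], [-0.002, 0.001, -1.0]]
ft_force: [-2.9, -1.0, 18.6]
grip_width: 62.0
finger_force: 31.0
```

Contact came on the dogs' tops at TCP z 86.6, as expected. I back off to a light press and turn in small steps.

apply_moves(commands=[[[0,0,-0.001],[0,0,0],0.2],[[0,0,-0.001],[0,0,3],0.2],[[0,0,-0.001],[0,0,6],0.2],[[0,0,-0.001],[0,0,9],0.2],[[0,0,-0.001],[0,0,9],0.2]])

```text
time_s: 11.22
ee_pos: [445.8, 116.8, 86.6]
tool_rot: [[-0.873, 0.488, 0.001], [0.488, 0.873, 0.0], [-0.001, 0.001, -1.0]]
ft_force: [0.5, -0.3, 4.9]
grip_width: 62.4
finger_force: 29.9
```

apply_moves(commands=[[[0,0,0],[0,0,3],0.2],[[0,0,0],[0,0,6],0.2],[[0,0,0],[0,0,9],0.2],[[0,0,0],[0,0,9],0.2]])

```text
time_s: 11.55
ee_pos: [445.7, 116.9, 86.5]
tool_rot: [[-0.787, 0.617, 0.001], [0.617, 0.787, 0.0], [-0.001, 0.001, -1.0]]
ft_force: [0.6, -0.2, 4.3]
grip_width: 62.2
finger_force: 29.9
```

apply_moves(commands=[[[0,0,0],[0,0,3],0.2],[[0,0,0],[0,0,6],0.2],[[0,0,0],[0,0,9],0.2],[[0,0,0],[0,0,9],0.2]])

```text
time_s: 11.88
ee_pos: [445.5, 116.9, 86.3]
tool_rot: [[-0.681, 0.732, 0.001], [0.732, 0.681, 0.0], [-0.0, 0.001, -1.0]]
ft_force: [0.3, 0.7, 0.6]
grip_width: 61.8
finger_force: 29.6
```

```bash
python3 -c "
from h import *
s=get_state(); print(np.round(s['ee_pos'],1),np.round(s['ft_force'],1),np.round(s['ft_torque'],2),np.round(s['joint_pos'],1))"
```

```text
[445.5 116.9  86.3] [0.3 0.7 0.6] [ 0.19 -0.18  0.02] [  6.5  28.2 120.2   0.   31.6 -36.5]
```

The force is dropping, so I probe down 1 mm.

apply_moves(commands=[[[0,0,0.001],[0,0,0],0.2],[[0,0,0.001],[0,0,0],0.2],[[0,0,0.001],[0,0,0],0.2]])

```text
time_s: 12.13
ee_pos: [445.5, 116.9, 85.3]
tool_rot: [[-0.684, 0.73, 0.001], [0.73, 0.684, 0.0], [-0.0, 0.001, -1.0]]
ft_force: [-0.2, 1.0, 4.6]
grip_width: 62.3
finger_force: 29.9
```

apply_moves(commands=[[[0,0,0],[0,0,2],0.2],[[0,0,0],[0,0,4],0.2],[[0,0,0],[0,0,4],0.2]])

```text
time_s: 12.38
ee_pos: [445.2, 116.7, 84.9]
tool_rot: [[-0.629, 0.777, -0.0], [0.777, 0.629, -0.0], [0.0, -0.0, -1.0]]
ft_force: [0.0, 0.5, -1.4]
grip_width: 62.4
finger_force: 29.4
```

apply_moves(commands=[[[0,0,0.001],[0,0,0],0.2],[[0,0,0.001],[0,0,0],0.2],[[0,0,0.001],[0,0,0],0.2]])

```text
time_s: 12.63
ee_pos: [445.2, 116.7, 84.0]
tool_rot: [[-0.63, 0.777, -0.0], [0.777, 0.63, 0.0], [0.0, -0.0, -1.0]]
ft_force: [-0.0, -1.0, -1.8]
grip_width: 62.5
finger_force: 29.4
```

Free: the dogs have dropped between. Turning about 3° more toward the middle of the gap and lowering to home (TCP about 77.7).

apply_moves(commands=[[[0,0,0.001],[0,0,2],0.2],[[0,0,0.002],[0,0,3],0.2],[[0,0,0.003],[0,0,3],0.2],[[0,0,0.004],[0,0,3],0.2],[[0,0,0.004],[0,0,3],0.2]])

```text
time_s: 13.05
ee_pos: [445.2, 116.8, 80.0]
tool_rot: [[-0.588, 0.809, -0.0], [0.809, 0.588, 0.0], [0.0, -0.0, -1.0]]
ft_force: [1.4, -1.0, -1.6]
grip_width: 62.4
finger_force: 29.4
```

apply_moves(commands=[[[0,0,0.001],[0,0,0],0.2],[[0,0,0.0015],[0,0,0],0.2],[[0,0,0.0015],[0,0,0],0.2]])

```text
time_s: 13.3
ee_pos: [445.2, 116.8, 78.5]
tool_rot: [[-0.588, 0.809, -0.0], [0.809, 0.588, 0.0], [0.0, -0.0, -1.0]]
ft_force: [0.8, -1.2, -0.8]
grip_width: 62.1
finger_force: 29.4
```

apply_moves(commands=[[[0,0,0.0005],[0,0,0],0.2],[[0,0,0.001],[0,0,0],0.2],[[0,0,0.001],[0,0,0],0.2]])

```text
time_s: 13.55
ee_pos: [445.6, 116.8, 77.9]
tool_rot: [[-0.587, 0.809, 0.001], [0.809, 0.587, 0.0], [-0.0, 0.001, -1.0]]
ft_force: [1.0, -2.7, 3.6]
grip_width: 62.2
finger_force: 29.8
```

Seated, with light contact at 77.9. Releasing and retreating straight up.

apply_moves(commands=[[[0,0,-0.0005],[0,0,0],-0.6],[[0,0,-0.0005],[0,0,0],-1],[[0,0,-0.0005],[0,0,0],-1],[[0,0,-0.0005],[0,0,0],-1],[[0,0,-0.0005],[0,0,0],-1],[[0,0,-0.0005],[0,0,0],-1]])

```text
time_s: 14.05
ee_pos: [445.2, 116.8, 78.1]
tool_rot: [[-0.587, 0.809, -0.0], [0.809, 0.587, 0.0], [0.0, -0.0, -1.0]]
ft_force: [-0.5, -1.0, -0.0]
grip_width: 85.3
finger_force: 0.0
```

apply_moves(commands=[[[0,0,-0.01],[0,0,0],-1],[[0,0,-0.03],[0,0,0],-1],[[0,0,-0.06],[0,0,0],-1],[[0,0,-0.1],[0,0,0],-1],[[0,0,-0.14],[0,0,0],-1],[[0,0,-0.14],[0,0,0],-1],[[0,0,-0.14],[0,0,0],-1]])

```text
time_s: 14.63
ee_pos: [445.8, 116.9, 220.0]
tool_rot: [[-0.587, 0.809, 0.004], [0.809, 0.587, 0.001], [-0.002, 0.004, -1.0]]
ft_force: [0.0, -1.5, -1.1]
grip_width: 85.0
finger_force: 0.0
```

Run:
```python
from h import *
m,s=shot("scene","sc3"); u=proj(m,[(445,117,60)])[0].astype(int); mw,w=shot("wrist","w7"); mt,t=shot("top","top3")
a=cv2.resize(s[u[1]-75:u[1]+75,u[0]-50:u[0]+50],None,fx=4,fy=4); d=np.zeros((600,400,3),np.uint8); d[:300]=cv2.resize(w,(400,300)); d[310:590]=cv2.resize(t[150:250,190:333],(400,280))
cv2.imwrite("pics/end.png",np.hstack([a,d])[:,:,::-1])
```

View pics/end.png

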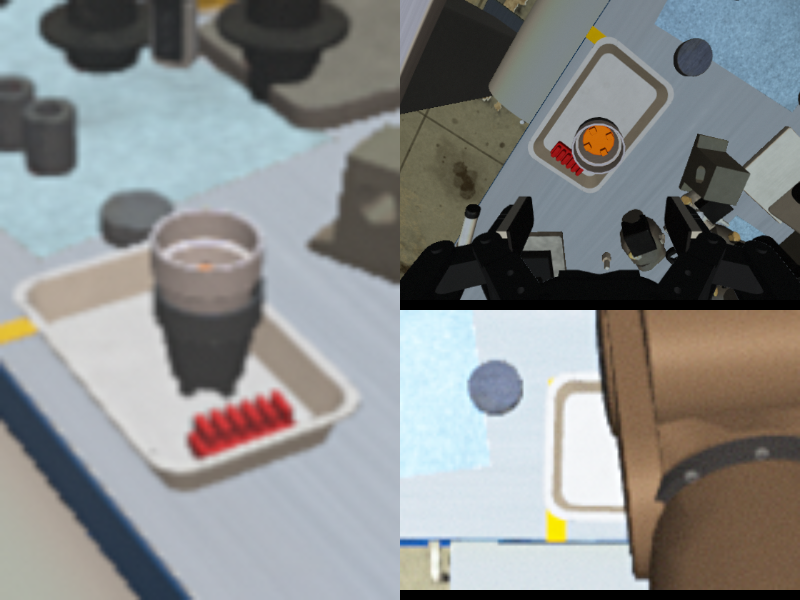

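The bright cup sits upright and nested. About 30 mm of it stands clear of the dark rim, the tray's left wall covers the tape, and the gripper is clear.

```bash
python3 -c "
from workcell import *
print(close_job())"
```

```text
the job is handed in; nothing more can be done
None
```

The job is handed in at about 15 s: the tray's left wall is over the yellow line (about 4–5 mm past its centre), the bright cup was felt fully home in the dark cup and released, the peak press between the cups was about 21 N, and nothing else was touched.

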